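Turn two hexagonal pen rests scoops up

ROBOT

A 7-joint arm with a two-finger parallel gripper is mounted at the origin on the work surface; the furniture and walls round the work are solid. World frame = base frame: x ahead of the robot, y to its left, z up, the work surface at z = 0. Lengths are in m, angles in rad, forces in N, time in s.
With the tool pointing down it reaches from about 0.4 to 0.85 m from the base axis. Payload 10.4 kg.
Tool frame: the origin (TCP) lies midway between the tips of the shut fingers; the grasp point (between the pads) lies 19 mm behind it; z points along the fingers, y is the line along which they close (so a half turn about z gives the same grasp; the last joint's range is limited). The gripper opens to 87 mm and grips with 3 to 60 N. Pads are 19 mm wide; open, the fingers measure 117 mm over their backs; the gripper's body (75 mm by 190 mm) begins 51 mm behind the grasp point.
Start: joints at [1.313, 0.332, -0.065, 1.46, 0.022, 1.35, -0.088], TCP at [0.145, -0.608, 0.223] pointing down, gripper open.
Joint ranges: [-2.6, 2.6], [-0.5, 2.12], [-1.47, 1.34], [0.16, 2.42], [-1.27, 4.41], [0.06, 2.06], [-2.6, 2.6]. Speed limits (rad/s): [2.22, 2.22, 2.79, 2.79, 3.14, 3.14, 3.14].

INTERFACE

Orientations are given as a unit quaternion [x, y, z, w].
In Python, from bench import r gives the robot as it stands.
- The arm moves only by the tool apply_moves, never from a script. Its argument "steps" is a list of rows, each a list of 7 numbers: the turn, a rotation vector about the tool's x, y, z in rad, then the shift along the tool's x, y, z in mm, then the opening, from -1 (shut) to 1 (fully open). In form: [[ax, ay, az, x, y, z, claw], ...]. A call has 1 to 20 rows; each row is the pose to reach, as a shift and turn from the pose commanded when the call began, along the tool's axes at that moment; what a row does not reach only later rows make up. A row lasts 1/12 s, in which the tool goes at most 41.7 mm and 7.16 degrees, less where a joint would pass 70% of its speed; a pose out of reach is approached as far as the arm can. A call with a gripper value outside its range is refused whole. The fingers move at their own pace and stop on an object; "force" is the grip in N (left out, the last holds). Time passes only in rows, so rows that repeat a pose let the fingers close. It gives the time, the measured TCP pose, the force, the opening and the grip force at its end, in the units of the state.
- r.read_state(): the state, without advancing time (a new reading comes with each control period).
- r.camera(name): name is "scene" or "side" or "wrist"; returns a dict with "pixels" (384x512x3 uint8, red, green, blue), "z_map" (384x512 float32, m along the optical axis (not along the pixel's ray), 0 where there is no reading), "fovy" (degrees; the focal length in pixels is half the picture's height over the tangent of half this angle, whatever the lens; pixels are square), "cx", "cy" (the principal point, pixels), "position" and "orientation" of the camera in the world. Camera axes: x right, y down, z forward; pixel columns grow to the right and rows downward; lengths in m; the calibration is good to about 2 mm. The wrist camera is an equidistant fisheye: a pixel r from the principal point sees the ray r / f radians off the axis. A picture is of the moment at which its call begins.
- r.close_job(): hands the job in; it is judged then, once.
The state is a dict: "time": time; "joint_positions": joint angles; "joint_vel": joint speeds; "joint_torque": joint torques, N m; "ee_pos": TCP position; "eef_rot": TCP orientation; "ft_force": force on the tool from outside, world axes, zero at the start; "torque": the same for the moment, N m; "width": finger opening in m; "grip_force": force on a finger pad.
Only numpy, scipy, OpenCV 4.12 (cv2) and the standard library are available. Lean on these libraries where they do the work, as an engineer would, in place of code of your own. Each camera call takes 0.05 s, during which the arm holds its last target. There are 200 camera calls.

TASK

Both hexagonal pen-rest bars were put back in their cradles the wrong way up: one has its scooped flat on an upper side, the other has it turned underneath. Roll each bar over, flat by flat, until its scooped flat faces straight up, and leave it fully home in its own cradle, centred along it. Set the bars down gently, without dropping or pressing hard, and leave the mug and the ink bottle where they are.

Things in the scene. Friction and masses are not known exactly. Their poses are not given: they have to be found in the camera images.
- bar_a: hexagonal pen-rest bar, pale wood, 160 mm long, 40 mm across flats (46 across edges), about 0.22 kg. One flat has three pen scoops across it (20 mm wide, 7 deep), the rest are plain. Origin mid-length on its axis; x along the bar, +z out of the scooped flat, flats every 60 degrees round x (side flats stand 30 degrees off vertical when seated). Starts with scoops one flat from up, to the robot's right (-y).
- bar_b: hexagonal pen-rest bar, pale wood, 160 mm long, 40 mm across flats (46 across edges), about 0.22 kg. One flat has three pen scoops across it (20 mm wide, 7 deep), the rest are plain. Origin mid-length on its axis; x along the bar, +z out of the scooped flat, flats every 60 degrees round x (side flats stand 30 degrees off vertical when seated). Starts with scoops two flats from up, below left (+y).
- cradle_a: fixed dark wood cradle of bar_a, base 150x74x12 mm; 94 mm open between its two 16 mm saddles at x = +-55 mm. Saddle floor 48 mm above the desk, cheeks lean out 30 degrees along the bar's lower flats (1-2 mm play) up to 70 mm and guide a bar in. Origin mid-underside; x along cradle (within 0.3 rad of world x), z up. Bar home: axis above x, 68 mm up. Cradles may swap sides.
- cradle_b: fixed dark wood cradle of bar_b, base 150x74x12 mm; 94 mm open between its two 16 mm saddles at x = +-55 mm. Saddle floor 48 mm above the desk, cheeks lean out 30 degrees along the bar's lower flats (1-2 mm play) up to 70 mm and guide a bar in. Origin mid-underside; x along cradle (within 0.3 rad of world x), z up. Bar home: axis above x, 68 mm up. Cradles may swap sides.
- mug: a green mug, 94 mm tall, 82 mm wide (118 with its handle), a bystander; origin at the centre of its underside
- ink_bottle: a square blue ink bottle with a black cap, 47 x 46 x 56 mm, a bystander; origin at the centre of its underside

How it is judged:
By the outcome, as a careful person would: the job done as asked, in the order asked, and still so for the second after the job is handed in, with the robot touching nothing.
It also fails if it takes over 58 s, if anything falls off the work surface, if the arm or the gripper's body presses on something with over 40 N, if the wrist force passes 120 N, or if a joint passes its speed limit or range.

## Working session

There is one attempt and no reset: what is moved stays moved. The work goes in short steps, Python scripts to look and compute and a tool call to move; the robot and the scene stay as the last step left them, time stands still between calls to the robot, and variables do not carry over. Pictures are saved under pics/ and viewed, at most 10 in all, crops included, and the job is handed in when it is done.

Besides the shell and the picture viewer there is one more tool, called as name(argument=value, ...) on one line, values as JSON. apply_moves: Moves the arm, as the interface text tells. Its arguments: {"type":"object","properties":{"steps":{"type":"array","items":{"type":"array","items":{"type":"number"}}},"force":{"type":"number"}},"required":["steps"]}

```bash
ls; mkdir -p pics
cat > h.py <<'E'
import numpy as np,cv2
from scipy.spatial.transform import Rotation as R
from bench import r
def cloud(c):
    z=c["z_map"];H,W=z.shape;f=H/2/np.tan(np.radians(c["fovy"])/2)
    v,u=np.mgrid[:H,:W];p=np.stack([(u-c["cx"])/f*z,(v-c["cy"])/f*z,z],-1)
    return p@R.from_quat(c["orientation"]).as_matrix().T+np.array(c["position"])
def save(c,n): cv2.imwrite("pics/"+n,c["pixels"][:,:,::-1])
E
python3 - <<'E'
from h import *
print(r.read_state())
for n in("scene","side"):
    c=r.camera(n);save(c,n+"0.png");np.savez(n+".npz",p=cloud(c),rgb=c["pixels"])
    print(n,c["position"],c["orientation"],c["fovy"])
E
```

```text
pics
{'time': 0.0, 'joint_positions': array([ 1.31340074,  0.33291028, -0.06471798,  1.46093189,  0.02156607,
        1.34992169, -0.08847864]), 'joint_vel': array([ 0.00013994,  0.00020293, -0.00029661,  0.00144357, -0.00095527,
       -0.00026385, -0.00063494]), 'joint_torque': array([-7.89754267e-04, -6.23248959e+01,  2.43415742e-02, -3.89909899e+01,
       -6.13145018e-02,  3.95537610e-02,  8.95087055e-05]), 'ee_pos': array([ 0.1453263 , -0.60746378,  0.22173451]), 'eef_rot': array([ 9.93113491e-01,  1.17153949e-01, -1.01126585e-04, -7.31769571e-04]), 'ft_force': array([1.3442549 , 0.06057036, 0.5743424 ]), 'torque': array([-0.00390186,  0.03989761, -0.01345635]), 'grip_force': 0.0, 'width': 0.08712947443732971}
scene [ 0.15254775 -0.47382934  0.67962681] [ 0.84908419 -0.37051277  0.14936633 -0.34563859] 56.99876712650403
side [0.34546861 0.59926358 0.57795888] [-0.13141239  0.87971788 -0.45055746  0.07632304] 47.12461684417499
```

```bash
python3 -c "
import cv2,numpy as np
a=cv2.imread('pics/scene0.png');b=cv2.imread('pics/side0.png')
cv2.imwrite('pics/both0.png',cv2.resize(np.hstack([a,b]),(800,300)))"
```

```text
(no output)
```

View pics/scene0.png

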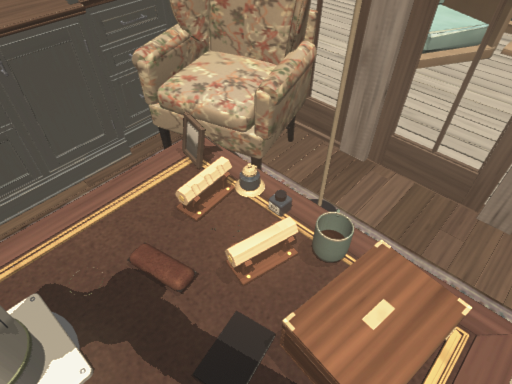

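The scene picture shows bar_a (scoops visible) near pixel (205,182), bar_b near (262,242), the ink bottle at (281,203) and the mug at (333,237). The chest is to the right of the mug.

```bash
cat > fit.py <<'E'
from h import *
from scipy.optimize import minimize
def hexsd(P,q):
    # q: x,y,z,yaw,roll,pitch ; |distance| to hex prism surface
    m=R.from_euler('ZYX',[q[3],q[5],q[4]])
    l=m.inv().apply(P-q[:3])
    a=np.radians(np.arange(0,360,60)); d=l[:,1:]@np.array([np.sin(a),np.cos(a)])
    d=np.c_[d-.02,np.abs(l[:,:1])-.08]
    return d.max(1)
def fit(P,q0):
    f=lambda q:np.minimum(np.abs(hexsd(P,q)),.004).mean()
    best=None
    for r0 in np.radians([-15,0,15]):
        q=np.array(q0,float);q[4]+=r0
        for _ in range(3):
            s=minimize(f,q,method='Nelder-Mead',options=dict(maxiter=3000,initial_simplex=np.vstack([q]+[q+e for e in np.diag([.01,.01,.01,.1,.1,.05])])));q=s.x
        if best is None or s.fun<best.fun:best=s
    return best
def getpts(names=("scene","side")):
    P=[];C=[]
    for n in names:
        d=np.load(n+".npz");P.append(d["p"].reshape(-1,3));C.append(d["rgb"].reshape(-1,3).astype(int))
    return np.vstack(P),np.vstack(C)
E
python3 - <<'E'
from fit import *
for n in("scene","side"):
    d=np.load(n+".npz");p=d["p"];rgb=d["rgb"].astype(int)
    if n=="scene":
        for nm,(u,v) in dict(a=(205,182),b=(262,240),ink=(281,203),cap=(281,196),mug=(333,217),mugc=(333,245),candle=(250,185),case=(162,266),chest=(375,310),frame=(193,140),tablet=(235,350),cradleb=(270,268)).items(): print(nm,p[v,u].round(3),rgb[v,u])
    pale=(rgb[...,0]>170)&(rgb[...,0]-rgb[...,2]>40)&(p[...,2]>.05)&(p[...,2]<.11)&(p[...,0]>.3)&(p[...,0]<.9)&(abs(p[...,1])<.5)
    k,l,s,ce=cv2.connectedComponentsWithStats(pale.astype(np.uint8))
    for i in range(1,k):
        if s[i,4]>60:
            q=p[l==i];print(n,s[i],q.mean(0).round(3),q.min(0).round(3),q.max(0).round(3))
E
```

```text
a [0.534 0.045 0.082] [241 214 154]
b [ 0.492 -0.181  0.09 ] [247 243 195]
ink [ 0.637 -0.115  0.041] [97 95 92]
cap [ 0.642 -0.109  0.058] [82 70 63]
mug [ 0.653 -0.25   0.08 ] [108 113  96]
mugc [ 0.59  -0.293  0.078] [108 112  95]
candle [ 0.637 -0.01   0.034] [88 81 72]
case [ 0.153 -0.474  0.68 ] [113  71  56]
chest [ 0.503 -0.432  0.107] [245 228 167]
frame [0.635 0.212 0.069] [142 130 110]
tablet [ 0.313 -0.276  0.013] [41 36 33]
cradleb [ 0.49  -0.208  0.014] [139  92  67]
scene [176 157  56  48 977] [0.537 0.054 0.082] [0.464 0.033 0.051] [0.627 0.097 0.093]
scene [242 163  15  14 133] [0.651 0.005 0.07 ] [ 0.636 -0.01   0.059] [0.679 0.025 0.087]
scene [ 227  216   71   50 1404] [ 0.495 -0.179  0.084] [ 0.419 -0.213  0.056] [ 0.582 -0.132  0.092]
scene [374 239  17  10  67] [ 0.638 -0.372  0.107] [ 0.622 -0.387  0.104] [ 0.648 -0.361  0.11 ]
scene [ 327  281   94   91 1172] [ 0.471 -0.44   0.107] [ 0.367 -0.465  0.104] [ 0.611 -0.424  0.11 ]
scene [283 312  13  19 105] [ 0.387 -0.337  0.107] [ 0.377 -0.351  0.104] [ 0.404 -0.328  0.11 ]
side [270  95 102  25 468] [ 0.474 -0.44   0.106] [ 0.366 -0.485  0.103] [ 0.629 -0.4    0.109]
side [272 111  87  17 120] [ 0.494 -0.371  0.106] [ 0.389 -0.389  0.104] [ 0.603 -0.355  0.108]
side [ 256  155   76   40 1214] [ 0.496 -0.163  0.082] [ 0.419 -0.262  0.05 ] [ 0.599 -0.131  0.091]
side [ 180  206  105   54 2209] [0.553 0.066 0.08 ] [ 0.462 -0.003  0.051] [0.675 0.092 0.091]
side [127 263  32  39 192] [0.64  0.216 0.097] [0.632 0.179 0.085] [0.648 0.246 0.105]
```

View pics/side0.png

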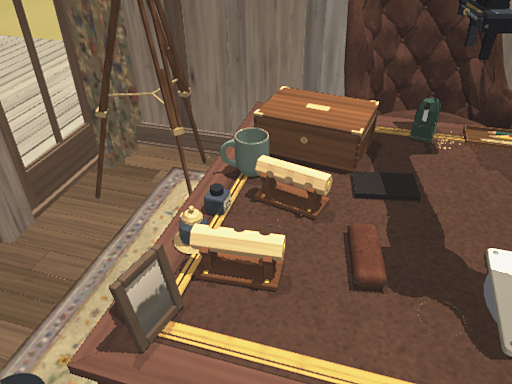

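The side picture shows bar_a at pixel (230,243) with scoops on its far upper side, and bar_b at (293,177) with scoops on its near lower side. The chest stands behind bar_b.

```bash
cat > meas.py <<'E'
from fit import *
def run(files,guess,cradle=True):
  for nm,(x,y) in guess.items():
    for n in files+([files] if len(files)>1 else []):
        P,C=getpts([n] if isinstance(n,str) else n)
        near=(np.hypot(P[:,0]-x,P[:,1]-y)<.11)&(C[:,0]>165)&(C[:,0]-C[:,2]>35)
        Q=P[near&(P[:,2]>.052)&(P[:,2]<.12)]
        s=fit(Q,[x,y,.068,.2,0,0]);q=s.x
        print(nm,n,len(Q),'xyz',q[:3].round(4),'yaw %.3f roll %.1fdeg pitch %.3f res %.4f'%(q[3],np.degrees((q[4]+np.pi/6)%(np.pi/3)-np.pi/6),q[5],s.fun))
        if not cradle: continue
        # cradle base top, saddles
        D=P[(np.hypot(P[:,0]-x,P[:,1]-y)<.12)]
        l=R.from_euler('z',-q[3]).apply(D-np.r_[q[:2],0])
        B=l[(l[:,2]>.009)&(l[:,2]<.0145)&(abs(l[:,1])<.06)]
        print('  base n',len(B),'x',np.percentile(B[:,0],[.5,2,98,99.5]).round(4),'y',np.percentile(B[:,1],[.5,2,98,99.5]).round(4))
        S=l[(l[:,2]>.02)&(l[:,2]<.045)&(abs(l[:,1])<.04)&(abs(l[:,0])<.085)]
        h,e=np.histogram(S[:,0],np.arange(-.08,.0801,.004));print('  saddle hist',dict(zip((e[:-1]*1000).round().astype(int).tolist(),h.tolist())))
E
python3 - <<'E'
from meas import *
run(["scene","side"],dict(a=(.545,.065),b=(.498,-.172)))
P,C=getpts()
ch=P[(P[:,2]>.095)&(P[:,2]<.115)&(P[:,1]<-.3)&(P[:,1]>-.5)&(P[:,0]>.36)&(P[:,0]<.7)]
for x0 in (.38,.45,.5,.55,.6): 
    k=ch[abs(ch[:,0]-x0)<.01]; print(x0,np.percentile(k[:,1],99.5) if len(k) else None)
E
```

```text
a scene 1010 xyz [0.5456 0.0635 0.0694] yaw 0.086 roll -1.6deg pitch 0.002 res 0.0015
  base n 615 x [-0.077  -0.0763  0.0814  0.0903] y [-0.058  -0.0481  0.0282  0.032 ]
  saddle hist {-80: 0, -76: 0, -72: 0, -68: 38, -64: 14, -60: 7, -56: 9, -52: 7, -48: 0, -44: 0, -40: 0, -36: 0, -32: 0, -28: 0, -24: 0, -20: 0, -16: 0, -12: 0, -8: 0, -4: 0, 0: 0, 4: 0, 8: 0, 12: 0, 16: 0, 20: 0, 24: 0, 28: 0, 32: 0, 36: 0, 40: 0, 44: 42, 48: 8, 52: 7, 56: 7, 60: 1, 64: 0, 68: 0, 72: 0, 76: 0}
a side 2102 xyz [0.5438 0.0624 0.0681] yaw 0.088 roll -0.4deg pitch 0.000 res 0.0010
  base n 1811 x [-0.0765 -0.0752  0.0716  0.1127] y [-0.0333 -0.0267  0.0372  0.0381]
  saddle hist {-80: 0, -76: 0, -72: 0, -68: 30, -64: 19, -60: 17, -56: 26, -52: 11, -48: 0, -44: 0, -40: 0, -36: 0, -32: 0, -28: 0, -24: 0, -20: 0, -16: 0, -12: 0, -8: 0, -4: 0, 0: 0, 4: 0, 8: 0, 12: 0, 16: 0, 20: 0, 24: 0, 28: 0, 32: 0, 36: 0, 40: 0, 44: 63, 48: 21, 52: 18, 56: 20, 60: 2, 64: 0, 68: 0, 72: 0, 76: 0}
a ['scene', 'side'] 3112 xyz [0.5451 0.0624 0.0684] yaw 0.088 roll 0.0deg pitch 0.000 res 0.0012
  base n 2428 x [-0.0777 -0.0
[... 1291 characters left out ...]
44: 22, 48: 58, 52: 14, 56: 13, 60: 10, 64: 0, 68: 0, 72: 0, 76: 0}
b ['scene', 'side'] 2670 xyz [ 0.5004 -0.1727  0.0685] yaw -0.237 roll 0.8deg pitch 0.000 res 0.0011
  base n 1981 x [-0.0739 -0.0723  0.0702  0.0743] y [-0.0367 -0.0358  0.0367  0.0381]
  saddle hist {-80: 0, -76: 0, -72: 0, -68: 0, -64: 82, -60: 27, -56: 27, -52: 23, -48: 15, -44: 0, -40: 0, -36: 0, -32: 0, -28: 0, -24: 0, -20: 0, -16: 0, -12: 0, -8: 0, -4: 0, 0: 0, 4: 0, 8: 0, 12: 0, 16: 0, 20: 0, 24: 0, 28: 0, 32: 0, 36: 0, 40: 0, 44: 47, 48: 73, 52: 21, 56: 21, 60: 16, 64: 2, 68: 0, 72: 0, 76: 0}
0.38 -0.32760840749044134
0.45 -0.33612383306217264
0.5 -0.34332897086786457
0.55 -0.3489505975771013
0.6 -0.3079922742454015
```

```bash
cat > plan.py <<'E'
from fit import *
BAR=dict(a=np.array([.5447,.0628,.068,.087]),b=np.array([.501,-.1727,.068,-.236]))
def tgt(b,t,back=0,along=0,up=0,tip=15):
    x,y,z,yaw=BAR[b]
    m=R.from_euler('z',yaw)*R.from_euler('x',180+t,degrees=True)
    p=np.array([x,y,z+up])+R.from_euler('z',yaw).apply([along,0,0])/1000+m.apply([0,0,tip-back])/1000 if 0 else np.array([x,y,z+up/1000])+R.from_euler('z',yaw).apply([along/1000,0,0])+m.apply([0,0,(tip-back)/1000])
    return p,m
def go(*targets):
    s=r.read_state();m0=R.from_quat(s["eef_rot"]);p0=s["ee_pos"]
    for p,m in targets:
        print('row',(m0.inv()*m).as_rotvec().round(3).tolist(),(m0.inv().apply(p-p0)*1000).round(1).tolist(),'rows>=%.1f'%max(np.linalg.norm(p-p0)/.0417,np.degrees((m0.inv()*m).magnitude())/7.16),'tcp',p.round(3))
    print('t',s["time"],'ee',p0.round(4),'F',s["ft_force"].round(1),'w',round(s["width"],4),'g',s["grip_force"],'q',s["joint_positions"].round(2))
E
sed -i 's/    p=np.array(\[x,y,z+up\]).*if 0 else /    p=/' plan.py
python3 - <<'E'
from plan import *
P,C=getpts(["scene","side"])
for b,a in(("a",150),("b",-30)):
    x,y,z,yaw=BAR[b]
    l=R.from_euler('z',-yaw).apply(P-[x,y,z]); a=np.radians(a)
    d=l[:,1]*np.cos(a)+l[:,2]*np.sin(a); e=-l[:,1]*np.sin(a)+l[:,2]*np.cos(a)
    k=(abs(e)<.009)&(abs(l[:,0])<.078)&(d>.010)&(d<.0165)
    print(b,np.histogram(l[k,0]*1000,np.arange(-80,81,5))[0].tolist())
go(tgt('a',30,100))
E
```

```text
a [1, 0, 0, 0, 0, 3, 8, 14, 13, 2, 0, 0, 0, 0, 1, 9, 11, 13, 1, 0, 0, 0, 0, 0, 10, 11, 10, 2, 0, 0, 0, 0]
b [0, 0, 0, 0, 0, 1, 6, 9, 8, 0, 0, 0, 0, 0, 1, 6, 11, 7, 0, 0, 0, 0, 0, 1, 7, 7, 9, 0, 0, 1, 0, 0]
row [0.521, 0.039, 0.144] [538.1, -516.8, 80.8] rows>=18.0 tcp [0.548 0.02  0.142]
t 0.1 ee [ 0.1453 -0.6075  0.2218] F [0.1 0.1 0.1] w 0.0868 g 0.0 q [ 1.31  0.33 -0.06  1.46  0.02  1.35 -0.09]
```

apply_moves(steps=[[0.521,0.039,0.144,538,-517,20,0.5],[0.521,0.039,0.144,538,-517,20,0.5],[0.521,0.039,0.144,538,-517,20,0.5],[0.521,0.039,0.144,538,-517,20,0.5],[0.521,0.039,0.144,538,-517,20,0.5],[0.521,0.039,0.144,538,-517,20,0.5],[0.521,0.039,0.144,538,-517,20,0.5],[0.521,0.039,0.144,538,-517,20,0.5],[0.521,0.039,0.144,538,-517,20,0.5],[0.521,0.039,0.144,538,-517,20,0.5],[0.521,0.039,0.144,538,-517,20,0.5],[0.521,0.039,0.144,538,-517,20,0.5],[0.521,0.039,0.144,538,-517,20,0.5],[0.521,0.039,0.144,538,-517,20,0.5],[0.521,0.039,0.144,538,-517,20,0.5],[0.521,0.039,0.144,538,-517,20,0.5],[0.521,0.039,0.144,538,-517,20,0.5],[0.521,0.039,0.144,538,-517,20,0.5],[0.521,0.039,0.144,538,-517,20,0.5],[0.521,0.039,0.144,538,-517,20,0.5]], force=30)

```text
time: 1.77
ee_pos: [0.5483, 0.0228, 0.2022]
eef_rot: [0.965, 0.044, -0.012, -0.258]
ft_force: [0.0, -1.0, -0.3]
width: 0.0656
grip_force: 0.0
```

Run:
```python
from plan import *
go(tgt('a',30,70),tgt('a',30,0))
c=r.camera("wrist");save(c,"w1.png");print(c["position"],c["orientation"],c["fovy"])
```

```text
row [0.001, 0.002, 0.004] [-0.1, 32.3, 81.3] rows>=2.1 tcp [0.547 0.035 0.116]
row [0.001, 0.002, 0.004] [0.1, 32.3, 151.3] rows>=3.7 tcp [0.544 0.07  0.055]
t 1.7667 ee [0.5483 0.0228 0.2022] F [ 0.  -1.  -0.3] w 0.0656 g 0.0 q [ 0.58  0.33 -0.47  1.64 -0.37  1.34 -1.25]
[ 0.62850031 -0.05099016  0.34248583] [ 0.73072946 -0.61976548 -0.27532794 -0.07822871] 65.70646984690485
```

View pics/w1.png

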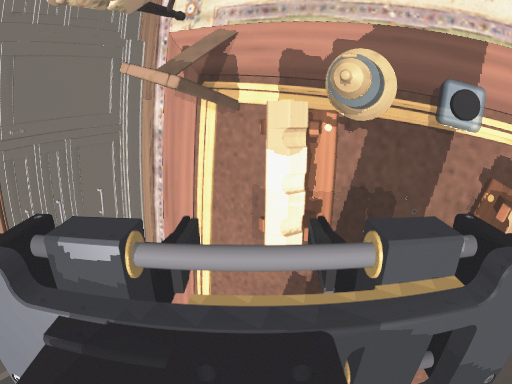

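The wrist picture shows bar_a around pixel (287,190), lying between the open fingers at (185,245) and (320,245). The candle stands clear at (357,80).

apply_moves(steps=[[0,0.002,0.004,0,32.3,60,0.5],[0,0.002,0.004,0,32.3,81,0.5],[0,0.002,0.004,0,32.3,95,0.5],[0,0.002,0.004,0,32.3,109,0.5],[0,0.002,0.004,0,32.3,123,0.5],[0,0.002,0.004,0,32.3,137,0.5],[0,0.002,0.004,0,32.3,146,0.5],[0,0.002,0.004,0,32.3,151.3,0.5],[0,0.002,0.004,0,32.3,151.3,0.5],[0,0.002,0.004,0,32.3,151.3,0.5]])

```text
time: 2.65
ee_pos: [0.5445, 0.0666, 0.0555]
eef_rot: [0.965, 0.04, -0.01, -0.258]
ft_force: [0.3, -0.7, -0.2]
width: 0.0655
grip_force: 0.0
```

Run:
```python
from plan import *
go(tgt('a',30,0))
```

```text
row [0.002, -0.003, -0.004] [-0.2, -3.0, 2.3] rows>=0.1 tcp [0.544 0.07  0.055]
t 2.65 ee [0.5445 0.0666 0.0555] F [ 0.3 -0.7 -0.2] w 0.0655 g 0.0 q [ 0.51  0.47 -0.48  1.8  -0.35  1.03 -1.22]
```

apply_moves(steps=[[0,0,0,0,-3,2,0.5],[0,0,0,0,-3,2,0.5],[0,0,0,0,-3,2,0.5],[0,0,0,0,-3,2,0.5]])

```text
time: 2.98
ee_pos: [0.5443, 0.0708, 0.0554]
eef_rot: [0.965, 0.04, -0.01, -0.258]
ft_force: [-0.5, -0.2, -0.1]
width: 0.0652
grip_force: 0.0
```

Run:
```python
from plan import *
go(tgt('a',30,0))
```

```text
row [0.002, -0.003, -0.003] [-0.3, 0.6, 0.1] rows>=0.0 tcp [0.544 0.07  0.055]
t 2.9833 ee [0.5443 0.0708 0.0554] F [-0.5 -0.2 -0.1] w 0.0652 g 0.0 q [ 0.51  0.47 -0.49  1.8  -0.35  1.02 -1.23]
```

apply_moves(steps=[[0,0,0,0,0.6,0,0.2],[0,0,0,0,0.6,0,0],[0,0,0,0,0.6,0,-0.1],[0,0,0,0,0.6,0,-0.2],[0,0,0,0,0.6,0,-0.2],[0,0,0,0,0.6,0,-0.2]], force=8)

```text
time: 3.48
ee_pos: [0.5441, 0.0704, 0.0547]
eef_rot: [0.965, 0.04, -0.011, -0.258]
ft_force: [-0.6, -0.1, -0.5]
width: 0.0398
grip_force: 8.0
```

Run:
```python
from plan import *
go(tgt('a',30,0))
```

```text
row [0.002, -0.002, -0.004] [-0.0, -0.0, -0.3] rows>=0.0 tcp [0.544 0.07  0.055]
t 3.4833 ee [0.5441 0.0704 0.0547] F [-0.6 -0.1 -0.5] w 0.0398 g 7.996655729330087 q [ 0.51  0.47 -0.49  1.8  -0.35  1.02 -1.23]
```

Run:
```python
from plan import *
go(tgt('a',30,up=70),tgt('a',-30,up=70))
for n in ("scene","side"):
  P,C=getpts([n])
  for b in "ab":
    x,y,z,yaw=BAR[b]
    l=R.from_euler('z',-yaw).apply(P-[x,y,0])
    S=l[(l[:,2]>.016)&(l[:,2]<.045)&(abs(l[:,1])<.036)]*1000
    lo=S[(S[:,0]<-60)&(S[:,0]>-70),0]; hi=S[(S[:,0]>40)&(S[:,0]<51),0]
    B=l[(l[:,2]>.009)&(l[:,2]<.0145)&(abs(l[:,1])<.03)&(abs(l[:,0])<.1)][:,0]*1000
    E=l[(l[:,2]>.055)&(l[:,2]<.085)&(abs(l[:,1])<.02)&(l[:,0]<-.07)&(l[:,0]>-.09)][:,0]*1000
    print(n,b,'face',np.median(lo),np.median(hi),'base lo',np.percentile(B,[1,3]),'bar end face',np.median(E))
```

```text
row [0.002, -0.002, -0.004] [-0.0, -34.9, -61.0] rows>=1.7 tcp [0.544 0.07  0.125]
row [-1.046, -0.0, -0.004] [0.1, -21.9, -68.5] rows>=8.4 tcp [0.545 0.055 0.125]
t 3.4833 ee [0.5441 0.0704 0.0547] F [-0.6 -0.1 -0.5] w 0.0398 g 7.996655729330087 q [ 0.51  0.47 -0.49  1.8  -0.35  1.02 -1.23]
scene a face -63.585122170744086 46.498021440055055 base lo [-75.64453584 -74.75583508] bar end face -78.62209015759682
scene b face -60.87264179528038 49.027317657874775 base lo [-72.82285317 -71.83145476] bar end face -78.8240361168652
side a face -65.32693759470936 44.38213353477112 base lo [-77.15995908 -75.16169132] bar end face -79.10705587150072
side b face -62.926983833131196 47.13218942423039 base lo [-74.63050625 -73.1905897 ] bar end face -80.51043763444773
```

apply_moves(steps=[[0,0,0,0,0,0,-0.3],[0,0,0,0,0,0,-0.3],[0,0,0,0,-3,-5,-0.3],[0,0,0,0,-12,-20,-0.3],[0,0,0,0,-23,-40,-0.3],[0,0,0,0,-35,-61,-0.3],[0,0,0,0,-35,-61,-0.3],[-0.11,0,0,0,-33,-62,-0.3],[-0.22,0,0,0,-32,-63,-0.3],[-0.33,0,0,0,-30,-64,-0.3],[-0.44,0,0,0,-29,-65,-0.3],[-0.55,0,0,0,-27,-66,-0.3],[-0.66,0,0,0,-26,-67,-0.3],[-0.77,0,0,0,-24,-68,-0.3],[-0.88,0,-0.004,0,-23,-68.5,-0.3],[-0.99,0,-0.004,0,-22,-68.5,-0.3],[-1.046,0,-0.004,0,-22,-68.5,-0.3],[-1.046,0,-0.004,0,-22,-68.5,-0.3],[-1.046,0,-0.004,0,-22,-68.5,-0.3],[-1.046,0,-0.004,0,-22,-68.5,-0.3]], force=30)

```text
time: 5.15
ee_pos: [0.5454, 0.0545, 0.1251]
eef_rot: [0.965, 0.041, 0.011, 0.258]
ft_force: [-0.1, -1.3, -2.6]
width: 0.0396
grip_force: 30.0
```

```bash
cat >> plan.py <<'E'
def look(names,tag):
    for n in names:
        c=r.camera(n);save(c,n+tag+".png");np.savez(n+tag+".npz",p=cloud(c),rgb=c["pixels"])
E
python3 - <<'E'
from plan import *
look(["scene","side"],"1")
go(tgt('a',-30,up=70,along=-2.5),tgt('a',-30,up=5,along=-2.5),tgt('a',-30,up=0,along=-2.5))
a=cv2.imread('pics/scene1.png')[120:300,120:360];b=cv2.imread('pics/side1.png')[120:300,120:360]
cv2.imwrite('pics/ab1.png',cv2.resize(np.hstack([a,b]),None,fx=1.6,fy=1.6))
E
```

```text
row [-0.001, 0.001, -0.003] [-2.7, -1.5, -0.2] rows>=0.1 tcp [0.543 0.055 0.125]
row [-0.001, 0.001, -0.003] [-2.7, -34.0, 56.1] rows>=1.6 tcp [0.543 0.055 0.06 ]
row [-0.001, 0.001, -0.003] [-2.8, -36.5, 60.4] rows>=1.7 tcp [0.543 0.055 0.055]
t 5.25 ee [0.5456 0.0539 0.1256] F [-0.8  0.3 -2.4] w 0.04 g 29.995628587785177 q [-0.15  0.38 -0.41  1.73  0.63  1.36 -2.27]
```

View pics/ab1.png

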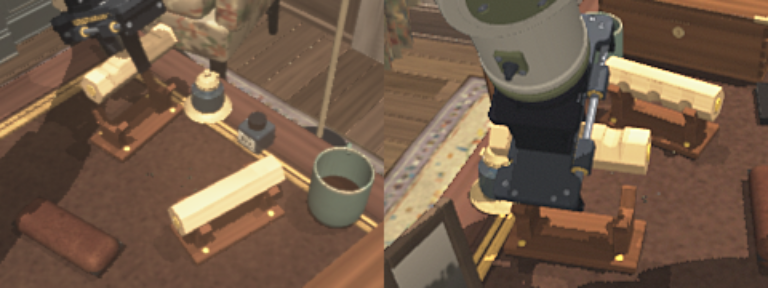

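The picture shows bar_a lifted with its scoops on top. Cradle_a below is clear, and bar_b, the mug and the bottle are untouched.

apply_moves(steps=[[0,0,-0.003,-2.7,-10,15,-0.3],[0,0,-0.003,-2.7,-20,32,-0.3],[0,0,-0.003,-2.7,-26,42,-0.3],[0,0,-0.003,-2.7,-31,51,-0.3],[0,0,-0.003,-2.7,-33,54,-0.3],[0,0,-0.003,-2.7,-34,56,-0.3],[0,0,-0.003,-2.7,-34.7,57.3,-0.3],[0,0,-0.003,-2.7,-35.2,58.2,-0.3],[0,0,-0.003,-2.7,-35.7,59,-0.3],[0,0,-0.003,-2.7,-35.7,59,-0.3],[0,0,-0.003,-2.7,-35.7,59,-0.3]])

```text
time: 6.17
ee_pos: [0.5428, 0.0565, 0.0566]
eef_rot: [0.965, 0.043, 0.011, 0.259]
ft_force: [0.0, -0.3, -2.8]
width: 0.0397
grip_force: 30.0
```

Run:
```python
from plan import *
go(tgt('a',-30,up=0,along=-2.5))
```

```text
row [0.001, -0.001, 0.002] [-0.1, 0.4, 2.1] rows>=0.1 tcp [0.543 0.055 0.055]
t 6.1667 ee [0.5428 0.0565 0.0566] F [ 0.  -0.3 -2.8] w 0.0397 g 29.994000296574086 q [-0.17  0.47 -0.4   1.78  0.68  1.26 -2.35]
```

apply_moves(steps=[[0,0,0,0,0.4,0.7,-0.3],[0,0,0,0,0.4,1.4,-0.3],[0,0,0,0,0.4,2.1,-0.3],[0,0,0,0,0.4,2.1,-0.3]])

```text
time: 6.5
ee_pos: [0.5426, 0.0553, 0.0548]
eef_rot: [0.965, 0.043, 0.011, 0.259]
ft_force: [-1.4, 0.2, -0.1]
width: 0.0398
grip_force: 30.0
```

Run:
```python
from plan import *
go(tgt('a',-30,up=0,along=-2.5),tgt('a',-30,up=-1,along=-2.5))
```

```text
row [0.001, -0.0, 0.003] [0.2, 0.3, -0.1] rows>=0.0 tcp [0.543 0.055 0.055]
row [0.001, -0.0, 0.003] [0.2, -0.2, 0.8] rows>=0.0 tcp [0.543 0.055 0.054]
t 6.5 ee [0.5426 0.0553 0.0548] F [-1.4  0.2 -0.1] w 0.0398 g 29.994544013170525 q [-0.17  0.47 -0.39  1.79  0.68  1.26 -2.35]
```

apply_moves(steps=[[0,0,0,0,0,0,-0.1],[0,0,0,0,0,0,-0.05],[0,0,0,0,0,0,0.05],[0,0,0,0,0,0,0.2],[0,0,0,0,0,0,0.4],[0,0,0,0,0,0,0.4],[0,0,0,0,0,0,0.4],[0,0,0,0,0,-10,0.4],[0,0,0,0,0,-30,0.4],[0,0,0,0,0,-60,0.4],[0,0,0,0,0,-100,0.4],[0,0,0,0,0,-140,0.4],[0,0,0,0,0,-150,0.4]], force=5)

```text
time: 7.58
ee_pos: [0.537, 0.1351, 0.1903]
eef_rot: [0.965, 0.044, 0.015, 0.256]
ft_force: [0.3, 0.7, 0.2]
width: 0.0611
grip_force: 0.0
```

Run:
```python
from plan import *
p,m=tgt('b',-30,100,along=21)
go((p,m),tgt('b',-30,0,along=21))
look(["scene","side"],"2")
from meas import run
run(["scene2","side2"],dict(a=(.545,.063)),cradle=False)
for n in ("scene2","side2"):
  P,C=getpts([n]);x,y,z,yaw=BAR['a'];l=R.from_euler('z',-yaw).apply(P-[x,y,0])
  S=l[(l[:,2]>.016)&(l[:,2]<.045)&(abs(l[:,1])<.036)]*1000
  E=l[(l[:,2]>.055)&(l[:,2]<.085)&(abs(l[:,1])<.02)&(l[:,0]<-.07)&(l[:,0]>-.09)][:,0]*1000
  print(n,np.median(S[(S[:,0]<-60)&(S[:,0]>-70),0]),np.median(E))
```

```text
row [-0.005, -0.169, 0.283] [-31.2, 210.0, 176.0] rows>=6.6 tcp [ 0.531 -0.136  0.142]
row [-0.005, -0.169, 0.283] [-47.8, 208.1, 274.6] rows>=8.3 tcp [ 0.52  -0.185  0.055]
t 7.5833 ee [0.537  0.1351 0.1903] F [0.3 0.7 0.2] w 0.0611 g 0.0 q [-0.25  0.38 -0.46  1.6   0.59  1.53 -2.3 ]
a scene2 981 xyz [0.5433 0.0634 0.0692] yaw 0.094 roll 1.4deg pitch 0.001 res 0.0014
a side2 1033 xyz [0.5411 0.0625 0.0681] yaw 0.083 roll -0.1deg pitch -0.002 res 0.0013
a ['scene2', 'side2'] 2014 xyz [0.5426 0.0628 0.0685] yaw 0.093 roll 0.1deg pitch -0.003 res 0.0014
scene2 -63.50517723020155 -81.26085252577091
side2 -65.22822370213562 -80.0013491800066
```

apply_moves(steps=[[-0.005,-0.169,0.283,-31,210,140,0.5],[-0.005,-0.169,0.283,-31,210,140,0.5],[-0.005,-0.169,0.283,-31,210,140,0.5],[-0.005,-0.169,0.283,-31,210,140,0.5],[-0.005,-0.169,0.283,-31,210,140,0.5],[-0.005,-0.169,0.283,-31,210,140,0.5],[-0.005,-0.169,0.283,-31,210,140,0.5],[-0.005,-0.169,0.283,-31,210,140,0.5],[-0.005,-0.169,0.283,-31,210,140,0.5],[-0.005,-0.169,0.283,-31,210,140,0.5]])

```text
time: 8.52
ee_pos: [0.5275, -0.1226, 0.1677]
eef_rot: [0.958, -0.114, -0.034, 0.26]
ft_force: [-0.6, 0.3, 0.3]
width: 0.0652
grip_force: 0.0
```

Run:
```python
from plan import *
look(["scene"],"3")
p,m=tgt('b',-30,60,along=21)
go((p,m),tgt('b',-30,0,along=21))
```

```text
row [0.006, 0.006, 0.001] [7.2, -2.5, 69.1] rows>=1.7 tcp [ 0.527 -0.156  0.107]
row [0.006, 0.006, 0.001] [7.6, -2.9, 129.1] rows>=3.1 tcp [ 0.52  -0.185  0.055]
t 8.5667 ee [ 0.5277 -0.1223  0.1679] F [-0.5  0.5 -0.4] w 0.0652 g 0.0 q [ 0.06  0.31 -0.27  1.72  0.56  1.41 -2.19]
```

View pics/scene3.png

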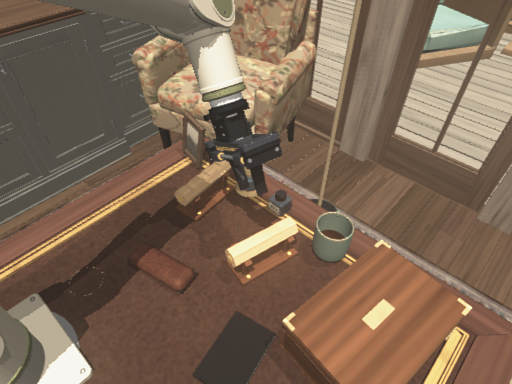

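The scene picture shows the gripper above and left of bar_b, which is at (262,242). Bar_a is seated at (205,182), in shadow, and the mug and bottle are untouched.

apply_moves(steps=[[0.006,0.006,0.001,7.5,-2.7,35,0.5],[0.006,0.006,0.001,7.5,-2.7,60,0.5],[0.006,0.006,0.001,7.5,-2.7,75,0.5],[0.006,0.006,0.001,7.5,-2.8,88,0.5],[0.006,0.006,0.001,7.5,-2.8,100,0.5],[0.006,0.006,0.001,7.5,-2.8,112,0.5],[0.006,0.006,0.001,7.5,-2.9,122,0.5],[0.006,0.006,0.001,7.5,-2.9,129,0.5],[0.006,0.006,0.001,7.5,-2.9,129,0.5],[0.006,0.006,0.001,7.5,-2.9,129,0.5],[0.006,0.006,0.001,7.5,-2.9,129,0.5]])

```text
time: 9.48
ee_pos: [0.52, -0.1859, 0.056]
eef_rot: [0.959, -0.115, -0.03, 0.257]
ft_force: [0.2, 0.2, 0.4]
width: 0.0656
grip_force: 0.0
```

Run:
```python
from plan import *
go(tgt('b',-30,0,along=21))
```

```text
row [0.0, -0.001, -0.002] [-0.6, -1.3, 0.4] rows>=0.0 tcp [ 0.52  -0.185  0.055]
t 9.4833 ee [ 0.52   -0.1859  0.056 ] F [0.2 0.2 0.4] w 0.0656 g 0.0 q [ 0.13  0.42 -0.22  1.83  0.64  1.17 -2.23]
```

apply_moves(steps=[[0,0,0,-0.6,-1.2,0.4,0.3],[0,0,0,-0.6,-1.2,0.4,0.2],[0,0,0,-0.6,-1.2,0.4,0],[0,0,0,-0.6,-1.2,0.4,-0.1],[0,0,0,-0.6,-1.2,0.4,-0.2],[0,0,0,-0.6,-1.2,0.4,-0.2],[0,0,0,-0.6,-1.2,0.4,-0.2]], force=8)

```text
time: 10.07
ee_pos: [0.5192, -0.1853, 0.0547]
eef_rot: [0.959, -0.115, -0.03, 0.257]
ft_force: [-0.5, 0.6, 0.7]
width: 0.0398
grip_force: 8.0
```

Run:
```python
from plan import *
go(tgt('b',-30,up=0,along=21),tgt('b',-30,up=70,along=21),tgt('b',30,up=70,along=21))
```

```text
row [0.001, 0.0, -0.002] [0.4, -0.2, -0.5] rows>=0.0 tcp [ 0.52  -0.185  0.055]
row [0.001, 0.0, -0.002] [0.5, 34.8, -61.1] rows>=1.7 tcp [ 0.52  -0.185  0.125]
row [1.048, -0.001, -0.002] [0.4, 21.8, -68.6] rows>=8.4 tcp [ 0.523 -0.17   0.125]
t 10.0667 ee [ 0.5192 -0.1853  0.0547] F [-0.5  0.6  0.7] w 0.0398 g 7.992795632939078 q [ 0.13  0.42 -0.22  1.83  0.64  1.16 -2.23]
```

apply_moves(steps=[[0,0,0,0,0,0,-0.3],[0,0,0,0,0,0,-0.3],[0,0,0,0,3,-5,-0.3],[0,0,0,0,12,-20,-0.3],[0,0,0,0,23,-40,-0.3],[0,0,0,0.4,35,-61,-0.3],[0,0,0,0.4,35,-61,-0.3],[0.11,0,0,0.4,33,-62,-0.3],[0.22,0,0,0.4,32,-63,-0.3],[0.33,0,0,0.4,30,-64,-0.3],[0.44,0,0,0.4,29,-65,-0.3],[0.55,0,0,0.4,27,-66,-0.3],[0.66,0,0,0.4,26,-67,-0.3],[0.77,0,0,0.4,24,-68,-0.3],[0.88,0,-0.002,0.4,23,-68.5,-0.3],[0.99,0,-0.002,0.4,22,-68.5,-0.3],[1.048,0,-0.002,0.4,22,-68.5,-0.3],[1.048,0,-0.002,0.4,22,-68.5,-0.3],[1.048,0,-0.002,0.4,22,-68.5,-0.3],[1.048,0,-0.002,0.4,22,-68.5,-0.3]], force=40)

```text
time: 11.73
ee_pos: [0.5233, -0.1696, 0.125]
eef_rot: [0.959, -0.113, 0.031, -0.256]
ft_force: [0.4, 1.4, -1.7]
width: 0.0395
grip_force: 40.0
```

Run:
```python
from plan import *
look(["scene","side"],"4")
a=cv2.imread('pics/scene4.png')[120:300,170:410];b=cv2.imread('pics/side4.png')[80:260,170:410]
cv2.imwrite('pics/ab4.png',cv2.resize(np.hstack([a,b]),None,fx=1.6,fy=1.6))
go(tgt('b',30,up=70,along=21.4),tgt('b',30,up=2,along=21.4))
from meas import run
P=None
P,C=getpts(["scene4"])
near=(np.hypot(P[:,0]-.501,P[:,1]+.17)<.11)&(C[:,0]>165)&(C[:,0]-C[:,2]>35)&(P[:,2]>.11)&(P[:,2]<.18)
s=fit(P[near],[.501,-.1727,.138,-.236,0,0]);print(near.sum(),s.x.round(4),s.fun)
```

```text
row [0.001, -0.0, 0.003] [0.3, 1.3, -0.3] rows>=0.0 tcp [ 0.524 -0.17   0.125]
row [0.001, -0.0, 0.003] [0.2, 35.2, 58.7] rows>=1.6 tcp [ 0.524 -0.17   0.057]
t 11.8333 ee [ 0.5236 -0.1691  0.1254] F [-0.5 -0.7 -2.5] w 0.0391 g 39.99213435512502 q [ 0.76  0.39 -0.27  1.71 -0.43  1.23 -1.12]
201 [ 4.981e-01 -1.733e-01  1.396e-01 -2.857e-01  2.700e-03 -3.000e-04] 0.0007485919325329552
```

View pics/ab4.png

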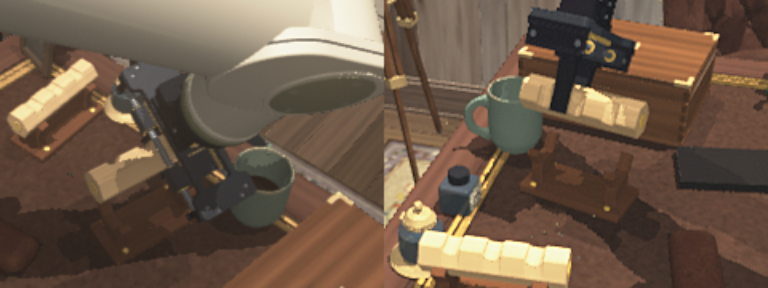

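The left crop shows bar_b held level above its cradle at about (140,170). In the right crop its scoops face the upper left (+y) at about (585,100), and bar_a's scoops are straight up.

Run:
```python
from plan import *
for n in("scene","side"):
    P,_=getpts([n+"4"]);P0,_=getpts([n])
    ch=np.linalg.norm(P-P0,axis=1)>.02   # changed since start: the arm
    k=ch&(P[:,0]>.3)&(P[:,0]<.75)&(P[:,2]>.1)&(P[:,2]<.6)
    for lo,hi in((-.36,-.33),(-.45,-.36),(-.33,-.28),(-.28,-.23)):
        q=P[k&(P[:,1]>lo)&(P[:,1]<hi)]
        if len(q): i=np.argsort(q[:,2])[:3];print(n,lo,q[i].round(3).tolist())
```

```text
scene -0.36 [[0.526, -0.353, 0.106], [0.403, -0.354, 0.107], [0.473, -0.342, 0.108]]
scene -0.45 [[0.463, -0.442, 0.104], [0.558, -0.422, 0.105], [0.392, -0.386, 0.105]]
scene -0.33 [[0.459, -0.282, 0.163], [0.457, -0.285, 0.165], [0.459, -0.284, 0.166]]
scene -0.28 [[0.463, -0.269, 0.147], [0.462, -0.267, 0.148], [0.463, -0.266, 0.149]]
side -0.36 [[0.451, -0.352, 0.105], [0.446, -0.337, 0.374], [0.446, -0.335, 0.376]]
side -0.45 [[0.47, -0.43, 0.106], [0.454, -0.37, 0.107], [0.375, -0.402, 0.107]]
side -0.33 [[0.457, -0.287, 0.162], [0.456, -0.283, 0.166], [0.457, -0.284, 0.168]]
side -0.28 [[0.467, -0.268, 0.143], [0.476, -0.266, 0.146], [0.494, -0.27, 0.146]]
```

apply_moves(steps=[[0,0,0.003,0.5,10,15,-0.3],[0,0,0.003,0.5,20,32,-0.3],[0,0,0.003,0.5,27,44,-0.3],[0,0,0.003,0.5,31,51,-0.3],[0,0,0.003,0.5,33,54.5,-0.3],[0,0,0.003,0.5,34,56.5,-0.3],[0,0,0.003,0.5,34.6,57.7,-0.3],[0,0,0.003,0.5,35.2,58.7,-0.3],[0,0,0.003,0.5,35.2,58.7,-0.3],[0,0,0.003,0.5,35.2,58.7,-0.3],[0,0,0.003,0.5,35.2,58.7,-0.3]])

```text
time: 12.75
ee_pos: [0.5235, -0.172, 0.0568]
eef_rot: [0.959, -0.115, 0.031, -0.257]
ft_force: [-0.5, -0.1, -1.0]
width: 0.0396
grip_force: 40.0
```

Run:
```python
from plan import *
go(tgt('b',30,up=0,along=21.8))
```

```text
row [-0.0, -0.001, -0.003] [0.1, -0.4, 2.3] rows>=0.1 tcp [ 0.524 -0.171  0.055]
t 12.75 ee [ 0.5235 -0.172   0.0568] F [-0.5 -0.1 -1. ] w 0.0396 g 39.99209140485618 q [ 0.76  0.48 -0.26  1.75 -0.43  1.12 -1.07]
```

apply_moves(steps=[[0,0,0,0,-0.4,0.7,-0.3],[0,0,0,0,-0.4,1.4,-0.3],[0,0,0,0,-0.4,2.2,-0.3],[0,0,0,0,-0.4,2.2,-0.3],[0,0,0,0,-0.4,2.2,-0.3]])

```text
time: 13.17
ee_pos: [0.5237, -0.1704, 0.0548]
eef_rot: [0.959, -0.115, 0.031, -0.257]
ft_force: [0.3, 0.2, -3.0]
width: 0.0398
grip_force: 40.0
```

Run:
```python
from plan import *
go(tgt('b',30,up=0,along=21.8))
```

```text
row [-0.0, -0.001, -0.003] [0.3, -0.0, -0.2] rows>=0.0 tcp [ 0.524 -0.171  0.055]
t 13.1667 ee [ 0.5237 -0.1704  0.0548] F [ 0.3  0.2 -3. ] w 0.0398 g 39.99178781406954 q [ 0.75  0.48 -0.26  1.75 -0.43  1.11 -1.07]
```

apply_moves(steps=[[0,0,0,0,0.3,0.4,-0.3],[0,0,0,0,0.3,0.5,-0.3],[0,0,0,0,0.3,0.5,-0.3]])

```text
time: 13.42
ee_pos: [0.5237, -0.1704, 0.0547]
eef_rot: [0.959, -0.115, 0.031, -0.257]
ft_force: [-2.8, -0.3, 4.4]
width: 0.0395
grip_force: 40.0
```

Run:
```python
from plan import *
go(tgt('b',30,up=0,along=21.8))
```

```text
row [-0.001, -0.001, -0.003] [0.3, -0.1, -0.3] rows>=0.0 tcp [ 0.524 -0.171  0.055]
t 13.4167 ee [ 0.5237 -0.1704  0.0547] F [-2.8 -0.3  4.4] w 0.0395 g 39.98721287352964 q [ 0.75  0.48 -0.26  1.75 -0.43  1.11 -1.07]
```

apply_moves(steps=[[0,0,0,0,0,0,-0.1],[0,0,0,0,0,0,-0.05],[0,0,0,0,0,0,0.05],[0,0,0,0,0,0,0.2],[0,0,0,0,0,0,0.4],[0,0,0,0,0,0,0.4],[0,0,0,0,0,0,0.4],[0,0,0,0,0,-10,0.4],[0,0,0,0,0,-30,0.4],[0,0,0,0,0,-60,0.4],[0,0,0,0,0,-100,0.4],[0,0,0,0,0,-130,0.4],[0,0,0,0,0,-130,0.4]], force=5)

```text
time: 14.5
ee_pos: [0.5093, -0.2391, 0.1727]
eef_rot: [0.959, -0.117, 0.035, -0.254]
ft_force: [0.7, -0.9, -0.3]
width: 0.0609
grip_force: 0.0
```

Run:
```python
from plan import *
look(["side"],"5")
BAR['b'][:2]+=np.array([np.cos(.236),-np.sin(.236)])*.0008
go(tgt('b',-30,130),tgt('b',-30,0))
from meas import run
run(["side5"],dict(b=(.501,-.172)),cradle=False)
```

```text
row [-1.044, -0.005, -0.006] [-22.8, -101.1, 60.6] rows>=8.4 tcp [ 0.515 -0.117  0.168]
row [-1.044, -0.005, -0.006] [-22.9, 11.3, 125.9] rows>=8.4 tcp [ 0.5   -0.18   0.055]
t 14.55 ee [ 0.5091 -0.2369  0.17  ] F [ 0.3 -0.3 -1.2] w 0.0607 g 0.0 q [ 0.82  0.4  -0.23  1.59 -0.41  1.37 -1.08]
b side5 1149 xyz [ 0.4998 -0.1732  0.0679] yaw -0.241 roll -0.4deg pitch 0.000 res 0.0017
```

apply_moves(steps=[[-0.11,0,0,-3,-10,-10,0.5],[-0.22,0,0,-5,-25,-8,0.5],[-0.34,0,0,-8,-40,0,0.5],[-0.46,0,0,-10,-50,10,0.5],[-0.58,0,0,-13,-60,20,0.5],[-0.7,0,0,-15,-70,30,0.5],[-0.82,0,0,-18,-80,40,0.5],[-0.94,-0.005,-0.006,-21,-90,50,0.5],[-1.044,-0.005,-0.006,-22.8,-101,60,0.5],[-1.044,-0.005,-0.006,-22.8,-101,60,0.5],[-1.044,-0.005,-0.006,-22.8,-101,60,0.5],[-1.044,-0.005,-0.006,-22.8,-101,60,0.5]])

```text
time: 15.55
ee_pos: [0.5136, -0.1141, 0.1647]
eef_rot: [0.96, -0.111, -0.033, 0.255]
ft_force: [0.2, -0.4, 0.3]
width: 0.0656
grip_force: 0.0
```

```bash
sed -i "s/BAR=dict.*/&\nBAR['b'][:2]+=np.array([.00078,-.00019])/" plan.py
python3 - <<'E'
from plan import *
go(tgt('b',-30,0))
E
```

```text
row [-0.004, 0.004, 0.007] [2.8, 4.1, 128.7] rows>=3.1 tcp [ 0.5   -0.18   0.055]
t 15.55 ee [ 0.5136 -0.1141  0.1647] F [ 0.2 -0.4  0.3] w 0.0656 g 0.0 q [ 0.13  0.29 -0.36  1.75  0.57  1.41 -2.21]
```

apply_moves(steps=[[-0.004,0.004,0.007,2.8,4.1,30,0.5],[-0.004,0.004,0.007,2.8,4.1,55,0.5],[-0.004,0.004,0.007,2.8,4.1,75,0.5],[-0.004,0.004,0.007,2.8,4.1,88,0.5],[-0.004,0.004,0.007,2.8,4.1,100,0.5],[-0.004,0.004,0.007,2.8,4.1,112,0.5],[-0.004,0.004,0.007,2.8,4.1,122,0.5],[-0.004,0.004,0.007,2.8,4.1,128.5,0.5],[-0.004,0.004,0.007,2.8,4.1,128.5,0.5],[-0.004,0.004,0.007,2.8,4.1,128.5,0.5],[-0.004,0.004,0.007,2.8,4.1,128.5,0.5]])

```text
time: 16.47
ee_pos: [0.5011, -0.1797, 0.0563]
eef_rot: [0.959, -0.114, -0.029, 0.257]
ft_force: [0.2, 0.4, -0.6]
width: 0.0657
grip_force: 0.0
```

Run:
```python
from plan import *
go(tgt('b',-30,0))
```

```text
row [0.0, -0.002, -0.002] [-1.0, -0.0, 1.5] rows>=0.0 tcp [ 0.5   -0.18   0.055]
t 16.4667 ee [ 0.5011 -0.1797  0.0563] F [ 0.2  0.4 -0.6] w 0.0657 g 0.0 q [ 0.19  0.39 -0.3   1.88  0.67  1.17 -2.27]
```

apply_moves(steps=[[0,0,0,-1,0,1.5,0.3],[0,0,0,-1,0,1.5,0.2],[0,0,0,-1,0,1.5,0],[0,0,0,-1,0,1.5,-0.1],[0,0,0,-1,0,1.5,-0.2],[0,0,0,-1,0,1.5,-0.2],[0,0,0,-1,0,1.5,-0.2]], force=8)

```text
time: 17.05
ee_pos: [0.4995, -0.1806, 0.0546]
eef_rot: [0.959, -0.114, -0.03, 0.257]
ft_force: [0.3, -0.1, 0.7]
width: 0.0402
grip_force: 8.0
```

Run:
```python
from plan import *
go(tgt('b',-30,up=70),tgt('b',30,up=70))
```

```text
row [0.001, -0.001, -0.002] [0.6, 34.7, -61.2] rows>=1.7 tcp [ 0.5   -0.18   0.125]
row [1.048, -0.002, -0.001] [0.5, 21.8, -68.7] rows>=8.4 tcp [ 0.504 -0.166  0.125]
t 17.05 ee [ 0.4995 -0.1806  0.0546] F [ 0.3 -0.1  0.7] w 0.0402 g 7.993042731723392 q [ 0.19  0.39 -0.3   1.88  0.67  1.17 -2.27]
```

apply_moves(steps=[[0,0,0,0,0,0,-0.3],[0,0,0,0,0,0,-0.3],[0,0,0,0,3,-5,-0.3],[0,0,0,0,12,-20,-0.3],[0,0,0,0,23,-40,-0.3],[0,0,0,0,35,-61,-0.3],[0,0,0,0,35,-61,-0.3],[0.11,0,0,0,33,-62,-0.3],[0.22,0,0,0,32,-63,-0.3],[0.33,0,0,0,30,-64,-0.3],[0.44,0,0,0,29,-65,-0.3],[0.55,0,0,0,27,-66,-0.3],[0.66,0,0,0,26,-67,-0.3],[0.77,0,0,0,24,-68,-0.3],[0.88,0,-0.001,0,23,-68.5,-0.3],[0.99,0,-0.001,0,22,-68.5,-0.3],[1.048,0,-0.001,0,22,-68.5,-0.3],[1.048,0,-0.001,0,22,-68.5,-0.3],[1.048,0,-0.001,0,22,-68.5,-0.3],[1.048,0,-0.001,0,22,-68.5,-0.3]], force=30)

```text
time: 18.72
ee_pos: [0.5031, -0.1649, 0.1249]
eef_rot: [0.96, -0.113, 0.031, -0.256]
ft_force: [0.2, 0.2, -2.8]
width: 0.0397
grip_force: 30.0
```

Run:
```python
from plan import *
go(tgt('b',30,up=2,along=-.5),tgt('b',30,up=0,along=-.5))
```

```text
row [0.002, -0.0, 0.002] [0.0, 34.4, 58.6] rows>=1.6 tcp [ 0.503 -0.165  0.057]
row [0.002, -0.0, 0.002] [0.0, 35.4, 60.3] rows>=1.7 tcp [ 0.503 -0.165  0.055]
t 18.7167 ee [ 0.5031 -0.1649  0.1249] F [ 0.2  0.2 -2.8] w 0.0397 g 29.993783515237737 q [ 0.81  0.36 -0.31  1.76 -0.42  1.22 -1.11]
```

apply_moves(steps=[[0,0,0.002,0,10,15,-0.3],[0,0,0.002,0,20,32,-0.3],[0,0,0.002,0,27,44,-0.3],[0,0,0.002,0,31,51,-0.3],[0,0,0.002,0,33,54.5,-0.3],[0,0,0.002,0,34,56.5,-0.3],[0,0,0.002,0,34.3,57.7,-0.3],[0,0,0.002,0,34.4,58.6,-0.3],[0,0,0.002,0,34.4,58.6,-0.3],[0,0,0.002,0,34.4,58.6,-0.3],[0,0,0.002,0,34.4,58.6,-0.3]])

```text
time: 19.63
ee_pos: [0.503, -0.1665, 0.0573]
eef_rot: [0.959, -0.115, 0.031, -0.257]
ft_force: [0.2, -0.2, -2.3]
width: 0.0395
grip_force: 30.0
```

Run:
```python
from plan import *
go(tgt('b',30,up=0,along=-.5))
```

```text
row [0.0, -0.002, -0.001] [-0.2, 0.3, 2.5] rows>=0.1 tcp [ 0.503 -0.165  0.055]
t 19.6333 ee [ 0.503  -0.1665  0.0573] F [ 0.2 -0.2 -2.3] w 0.0395 g 29.993511551292613 q [ 0.81  0.45 -0.3   1.8  -0.42  1.1  -1.06]
```

apply_moves(steps=[[0,0,0,0,0.1,0.7,-0.3],[0,0,0,0,0.2,1.4,-0.3],[0,0,0,0,0.3,2,-0.3],[0,0,0,0,0.3,2.5,-0.3],[0,0,0,0,0.3,2.5,-0.3]])

```text
time: 20.05
ee_pos: [0.5031, -0.1654, 0.0547]
eef_rot: [0.959, -0.115, 0.031, -0.257]
ft_force: [-0.4, -0.4, 0.5]
width: 0.0395
grip_force: 30.0
```

Run:
```python
from plan import *
go(tgt('b',30,up=0,along=-.5))
```

```text
row [-0.0, -0.001, -0.002] [-0.0, -0.1, -0.3] rows>=0.0 tcp [ 0.503 -0.165  0.055]
t 20.05 ee [ 0.5031 -0.1654  0.0547] F [-0.4 -0.4  0.5] w 0.0395 g 29.991767147148494 q [ 0.8   0.45 -0.31  1.8  -0.42  1.1  -1.06]
```

Seated, with the weight off the wrist. I'll release, retreat and check.

apply_moves(steps=[[0,0,0,0,0,0,-0.1],[0,0,0,0,0,0,-0.05],[0,0,0,0,0,0,0.05],[0,0,0,0,0,0,0.2],[0,0,0,0,0,0,0.4],[0,0,0,0,0,0,0.4],[0,0,0,0,0,0,0.4],[0,0,0,0,0,-10,0.4],[0,0,0,0,0,-30,0.4],[0,0,0,0,0,-60,0.4],[0,0,0,0,0,-100,0.4],[0,0,0,0,0,-140,0.4],[0,0,0,0,0,-180,0.4],[0,0,0,-40,0,-200,0.4],[0,0,0,-80,0,-200,0.4],[0,0,0,-120,0,-200,0.4],[0,0,0,-120,0,-200,0.4],[0,0,0,-120,0,-200,0.4]], force=5)

```text
time: 21.55
ee_pos: [0.3611, -0.2348, 0.2286]
eef_rot: [0.959, -0.116, 0.031, -0.256]
ft_force: [0.8, 0.0, 1.3]
width: 0.0609
grip_force: 0.0
```

Run:
```python
from plan import *
look(["scene","side"],"6")
a=cv2.imread('pics/scene6.png')[120:300,150:390];b=cv2.imread('pics/side6.png')[120:300,150:390]
cv2.imwrite('pics/ab6.png',cv2.resize(np.hstack([a,b]),None,fx=1.6,fy=1.6))
from meas import run
run(["scene6","side6"],dict(a=(.543,.063),b=(.501,-.172)),cradle=False)
for n in ("scene6","side6"):
  for k in "ab":
    P,C=getpts([n]);x,y,z,yaw=BAR[k];l=R.from_euler('z',-yaw).apply(P-[x,y,0])
    S=l[(l[:,2]>.016)&(l[:,2]<.045)&(abs(l[:,1])<.036)]*1000
    E=l[(l[:,2]>.055)&(l[:,2]<.085)&(abs(l[:,1])<.02)&(l[:,0]<-.07)&(l[:,0]>-.09)][:,0]*1000
    print(n,k,np.median(S[(S[:,0]<-58)&(S[:,0]>-70),0]),np.median(E))
```

```text
a scene6 0 xyz [0.543 0.063 0.068] yaw 0.200 roll -15.0deg pitch 0.000 res nan
a side6 2062 xyz [0.541  0.0627 0.068 ] yaw 0.092 roll -0.2deg pitch -0.000 res 0.0014
a ['scene6', 'side6'] 2062 xyz [0.541  0.0627 0.068 ] yaw 0.092 roll -0.2deg pitch -0.000 res 0.0014
b scene6 8 xyz [ 0.501 -0.172  0.068] yaw 0.200 roll -15.0deg pitch 0.000 res 0.0040
b side6 1197 xyz [ 0.5005 -0.1735  0.0681] yaw -0.243 roll -0.5deg pitch -0.003 res 0.0014
b ['scene6', 'side6'] 1205 xyz [ 0.5006 -0.1735  0.0681] yaw -0.242 roll -0.2deg pitch -0.002 res 0.0014
scene6 a -63.35214176101368 -82.73690039123164
scene6 b -61.66799971053075 -74.47641260245203
side6 a -63.61099095612123 -79.44803003410581
side6 b -63.634533262756335 -80.72582445146172fit.py:11: RuntimeWarning: Mean of empty slice.
  f=lambda q:np.minimum(np.abs(hexsd(P,q)),.004).mean()
  ret = ret.dtype.type(ret / rcount)
```

View pics/ab6.png

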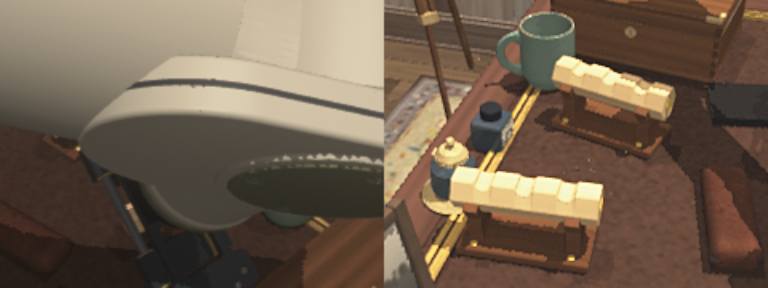

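The right crop shows both bars seated with their scoops straight up, at (525,195) and (612,85). The mug and the bottle are where they were. Both bars fit level at z = 68 mm and sit within about 1 mm of centre.

```bash
python3 -c "
from bench import r
print(r.close_job())"
```

```text
the job is handed in; nothing more can be done
None
```

Both bars were rolled until their scooped flats faced straight up, and set down gently in their own cradles, centred to within about 1 mm; the mug and ink bottle were not moved, and the job was handed in after about 22 s of robot time.

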